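# Balance a front-heavy camera on the tilt head

## Task

Take the camera with the long lens out of its tray under the socket rail, gripping it at its balance point so that it carries level, and lower it into the open clamp of the tilt head with your grip and the balance point over the tilt axis and the lens pointing to the same side as now, towards the dotted test chart. When you let go the head must stay level by itself, so shift the camera along the clamp if it dips. Do not bang the camera or strike the rail, and leave the other things on the bench where they are.

Things in the scene. Friction and masses are not known exactly. Their poses are not given: they have to be found in the camera images.
- camera_mid (a point): Camera, rigid, 200 mm long, 0.65-0.8 kg: small square body, long round barrel, wide heavy lens in one line on a flat plate. Point on the optical axis half-way along, 58 mm above the plate's underside; x along the barrel out of the lens, z up. On x: body -100 to -55 (46 mm square), smooth barrel -55 to +62 (diameter 40, grip it from -44 to +48), wide front +62 to +100 (diameter 68).
- camera_front (a point): Centre of the lens's front glass, 100 mm ahead of camera_mid; same axes. A heavy glass group is locked inside, elsewhere each time and unseen: the balance point is 7 mm behind to 44 mm ahead of camera_mid. The smooth barrel turns in the fingers if held lightly far off balance. Find the point by feel (moment on the wrist, or drooping, in a trial lift) or from how the head dips.
- camera_plate (a point): Centre of the underside of the camera's aluminium mounting plate, same axes: 200 mm long (x), 34 wide, 10 thick. Between plate and barrel stands a web 12 mm wide, 180 mm long.
- tray: Low fixed black tray in which the camera's plate stands loosely; origin under its centre, on the bench, x as the camera's. Inside 216 (x) by 52 mm, floor 4 mm thick, rim 12 mm above the bench: lift the camera 10 mm or more to pass the rim. Bring the camera out towards the robot before raising it.
- rail_edge (a point): Middle of the lower front edge (nearest the robot) of a fixed aluminium socket rail above the tray, 280 mm over the bench; x points away from the robot, square to the edge. Rail: 55 mm deep (x), 55 high, 460 wide, on posts 208 mm to either side. The camera stands lengthwise below it, about 20 mm behind the edge: a vertical tool does not fit, it must lean 25 to 40 degrees, its top to the robot.
- clamp (a point): Centre of the floor of the open clamp on the tilt head (swings with it), about 95 mm above the bench; x is the way the lens must point, z up. A straight channel along x, 100 mm long, open on top and at both ends, 40 mm wide between its walls, 48 mm from 8 mm above the floor to their top at 11 mm; the camera's 34 mm wide plate rests on its floor.
- head_axis (a point): Middle of the head's tilt axis, which runs along y, 10 mm below the clamp's floor when level. 40 to 58 mm either side of it, along y, stand fixed round cheeks, 40 mm across, up to 8 mm above the clamp's floor.
- head_tilt (a joint): Tilt of the head, rad: 0 level, positive = lens end down, stops at +-0.26. It swings against a soft balancing spring: with the camera's balance point 10 mm off the tilt axis it dips about 0.05 to 0.1 rad to the heavy side.
- head: Base of the tilt head, fixed: aluminium foot plate 130 (x) by 150 mm, dark column and cheeks; origin under its centre, on the bench. x as the clamp's.
- cleaner: Bystander: lens-cleaner bottle, diameter 38, 85 mm tall, on the bench behind the socket rail; origin at the centre of its underside.
- carton: Bystander: cardboard carton 55 x 65 x 60 mm on the bench behind the socket rail; origin at the centre of its underside.
- spare_lens: Bystander: short dark lens standing on the bench behind the socket rail, diameter 48, 55 mm tall; origin at the centre of its underside.
- lens_cap: Bystander: flat black lens cap, diameter 74, 12 mm thick, beyond the tilt head; origin at the centre of its underside.
- driver: Bystander: screwdriver 160 mm long lying on the bench on the robot's side of the tilt head, about 30 mm thick.
- mug: Bystander: white mug, diameter 80, 90 mm tall; origin at the centre of its underside.

How it is judged:
By the outcome, as a careful person would: the job done as asked, in the order asked, and still so for the second after the job is handed in, with the robot touching nothing.
It also fails if it takes over 64 s, if anything falls off the work surface, if the arm or the gripper's body presses on something with over 40 N, if the wrist force passes 120 N, or if a joint passes its speed limit or range.

## Robot

A 6-joint arm with a two-finger parallel gripper is mounted at the origin on the work surface. World frame = base frame: x ahead of the robot, y to its left, z up, the work surface at z = 0. Lengths are in mm, angles in rad, forces in N, time in s.
With the tool pointing down it reaches from about 350 to 775 mm from the base axis. Payload 7.3 kg.
Tool frame: the origin (TCP) lies midway between the tips of the shut fingers; the grasp point (between the pads) lies 19 mm behind it; z points along the fingers, y is the line along which they close (so a half turn about z gives the same grasp; the last joint's range is limited). The gripper opens to 92 mm and grips with 3 to 60 N. Pads are 19 mm wide; open, the fingers measure 130 mm over their backs; the gripper's body (75 mm by 190 mm) begins 47 mm behind the grasp point.
Start: joints at [-1.282, 0.342, 1.524, -0, 1.275, -0.146], TCP at [221.17, -476.163, 204.641] pointing down, gripper open.
Joint ranges: [-2.53, 2.53], [-0.77, 2.02], [0.04, 2.7], [-1, 4.14], [0.28, 2.66], [-3.11, 3.11]. Speed limits (rad/s): [2.57, 2.57, 3.14, 3.14, 3.14, 3.14].

## Interface

Orientations are given as [roll, pitch, yaw] about the fixed x, y, z axes, in that order (R = Rz(yaw) Ry(pitch) Rx(roll)).
In Python, from plant import bot gives the robot as it stands. The module is installed in compiled form; this text tells all that it offers.
- The arm moves only by the shell command python3 -m crank 'ROWS' [OPENING]. ROWS is JSON, a list of rows, each a list of 6 numbers: the shift along the tool's x, y, z in m, then the turn, a rotation vector about the tool's x, y, z in rad. In form: [[dx, dy, dz, wx, wy, wz], ...]. A call has 1 to 5 rows; each row shifts and turns the commanded pose from where the row before left it, along the tool's axes as they then stand; what a row does not reach is not made up. A row lasts 1/8 s, in which the tool goes at most 62.5 mm and 10.7 degrees, less where a joint would pass 70% of its speed; a pose out of reach is approached as far as the arm can. A call is refused whole if a number of a shift passes 0.0625 or a number of a turn 0.188, either way. A call with a gripper value outside its range is refused whole. OPENING is the opening in per cent of the stroke, from 0 (shut) to 100 (fully open), set as the call begins (- or left out, the last holds). The fingers move at their own pace and stop on an object; the grip force is fixed at half the most. Time passes only in rows, so rows that do not move let the fingers close. It gives the time, the measured TCP pose, the force, the opening and the grip force at its end, in the units of the state.
- bot.get_obs(): the state, without advancing time (a new reading comes with each control period).
- bot.capture(name): name is "scene" or "top" or "wrist"; returns a dict with "color" (384x512x3 uint8, blue, green, red), "fov_y" (degrees; the focal length in pixels is half the picture's height over the tangent of half this angle, whatever the lens; pixels are square), "cx", "cy" (the principal point, pixels), "k1" (the pictures are not rectified: a ray, as slopes to the right and down, at radius r is drawn at 1 + k1 r^2 times it, then the intrinsics apply), "extrinsics" (4x4, takes a point from world to camera coordinates); the wrist camera has in their place "tool_from_camera" (4x4, takes a point from camera to tool coordinates, whose origin is the TCP and whose axes are the flange's). Camera axes: x right, y up, looking along -z (the intrinsics and any distortion apply to the point x, -y, -z); pixel columns grow to the right and rows downward; lengths in mm; the calibration is good to about 2 mm. A picture is of the moment at which its call begins: read the wrist's pose just before it. There is no depth.
- bot.close_job(): hands the job in; it is judged then, once.
The state is a dict: "time": time; "joint_positions": joint angles; "dq": joint speeds; "tau": joint torques, N m; "tool_pos": TCP position; "tcp_rot": TCP orientation; "contact_force": force on the tool from outside, world axes, zero at the start; "moment": the same for the moment, N m; "grip_width": finger opening in mm; "finger_force": force on a finger pad.
Only numpy, scipy, OpenCV 4.12 (cv2) and the standard library are available. Lean on these libraries where they do the work, as an engineer would, in place of code of your own. Each camera call takes 0.05 s, during which the arm holds its last target. There are 200 camera calls.

## Working session

There is one attempt and no reset: what is moved stays moved. The work goes in short steps, Python scripts to look and compute and a shell command to move; the robot and the scene stay as the last step left them, time stands still between calls to the robot, and variables do not carry over. Pictures are saved under pics/ and viewed, at most 11 in all, crops included, and the job is handed in when it is done.

```bash
mkdir -p pics
python3 - <<'E'
from plant import bot
import cv2,numpy as np,pickle
o=bot.get_obs();print(o)
d={n:bot.capture(n) for n in("scene","top")}
pickle.dump(d,open('d0.pkl','wb'))
for n in d:
    cv2.imwrite(f'pics/{n}0.png',cv2.resize(d[n]['color'],(800,600),interpolation=cv2.INTER_CUBIC))
    print(n,{k:v for k,v in d[n].items() if k!='color'})
E
```

```text
{'time': 0.0, 'joint_positions': array([-1.28197292e+00,  3.42678356e-01,  1.52502100e+00,  1.39205268e-05,
        1.27539859e+00, -1.45996688e-01]), 'dq': array([ 3.84815841e-04,  1.79088922e-05,  6.37623096e-04, -1.04031942e-03,
       -7.30745776e-04, -5.68820298e-04]), 'tau': array([ 7.91215480e-04, -4.31245673e+01, -2.44217294e+01,  7.18318066e-02,
        5.59844601e-02, -1.25482152e-04]), 'tool_pos': array([ 221.05353139, -475.70646701,  203.96662705]), 'tcp_rot': array([-3.14010531e+00, -2.32157647e-04,  4.34815863e-01]), 'contact_force': array([ 0.67643339, -0.70184546, -0.67279759]), 'moment': array([-0.03141481,  0.00229701,  0.01310017]), 'finger_force': 0.0, 'grip_width': 91.35237076367356}
scene {'fov_y': 42.09158873290143, 'cx': 252.9334553750866, 'cy': 195.29349669732804, 'k1': -0.20201658364110447, 'extrinsics': array([[-4.93127016e-01,  8.69947405e-01,  4.15432300e-03,
         3.09281221e+02],
       [-7.05811987e-01, -4.02869910e-01,  5.82687974e-01,
         3.15313944e+02],
       [ 5.08581543e-01,  2.84407011e-01,  8.12685343e-01,
        -1.69790524e+03],
       [ 0.00000000e+00,  0.00000000e+00,  0.00000000e+00,
         1.00000000e+00]])}
top {'fov_y': 51.296716745538006, 'cx': 259.99610940389385, 'cy': 190.64155886043423, 'k1': 0.023222621145443392, 'extrinsics': array([[-2.88818875e-02, -9.99568454e-01,  5.36110154e-03,
         1.48316112e+01],
       [ 9.83253487e-01, -2.74441776e-02,  1.80164915e-01,
        -5.93734360e+02],
       [-1.79940035e-01,  1.04748246e-02,  9.83621808e-01,
        -1.09428680e+03],
       [ 0.00000000e+00,  0.00000000e+00,  0.00000000e+00,
         1.00000000e+00]])}
```

View pics/scene0.png

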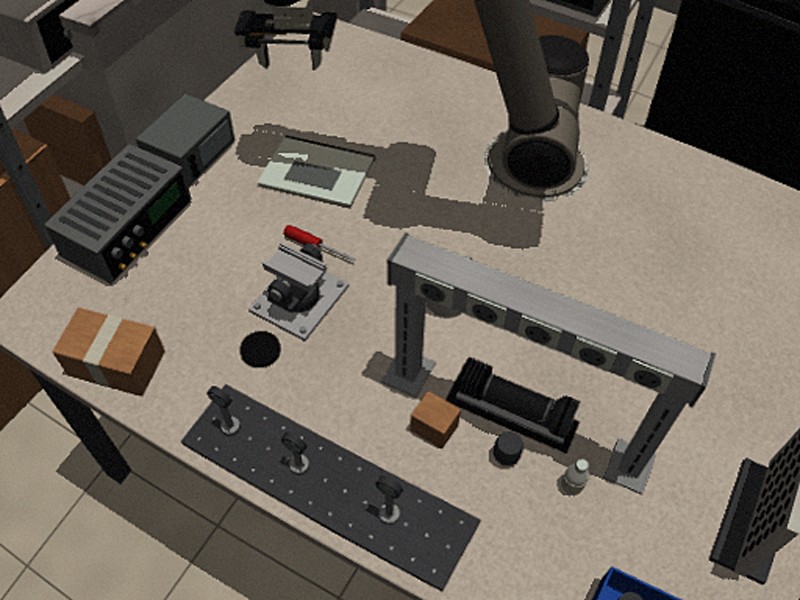

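View pics/top0.png

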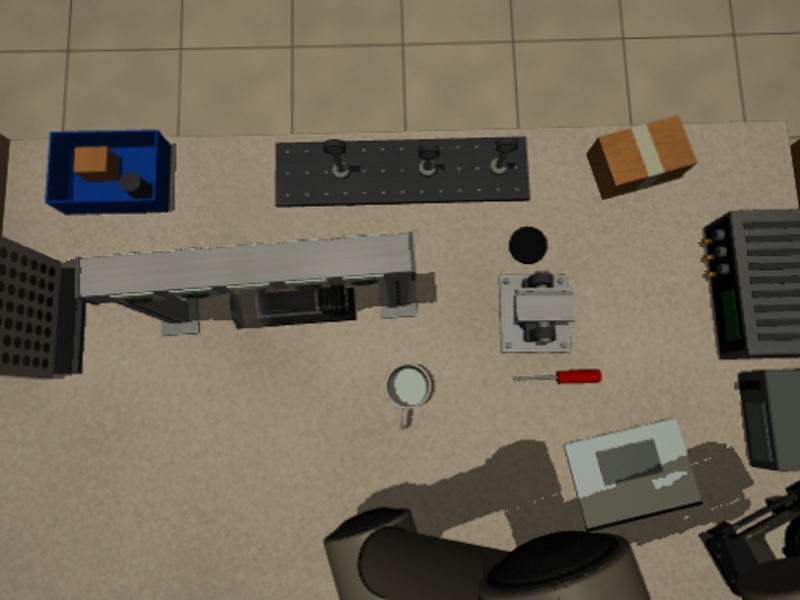

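The scene view shows the camera under the rail at about (515,400), the head at (300,285), the chart at right (770,520). In the top view the head is at (540,310), the mug at (410,387), the driver at (560,377), and the chart is on the left (+y). Next I zoom in.

```bash
cat > h.py <<'E'
import numpy as np,cv2
def K(c):
    f=192/np.tan(np.radians(c['fov_y']/2)); return np.array([[f,0,c['cx']],[0,f,c['cy']],[0,0,1]])
def ext(c,obs=None):
    if 'extrinsics' in c: return c['extrinsics']
    from scipy.spatial.transform import Rotation as R
    T=np.eye(4);T[:3,:3]=R.from_euler('xyz',obs['tcp_rot']).as_matrix();T[:3,3]=obs['tool_pos']
    return np.linalg.inv(T@c['tool_from_camera'])
def ray(c,p,E=None):
    E=ext(c) if E is None else E
    p=np.array(p,float).reshape(-1,1,2)
    u=cv2.undistortPoints(p,K(c),np.array([c['k1'],0,0,0]))[:,0]
    d=np.c_[u[:,0],-u[:,1],-np.ones(len(u))]
    R=E[:3,:3]; return -R.T@E[:3,3], d@R
def onz(c,p,z,E=None):
    o,d=ray(c,p,E); return o+d*((z-o[2])/d[:,2])[:,None]
def proj(c,P,E=None):
    E=ext(c) if E is None else E
    P=np.array(P,float).reshape(-1,3)@E[:3,:3].T+E[:3,3]
    q=np.c_[P[:,0],-P[:,1],-P[:,2]]
    return cv2.projectPoints(q,np.zeros(3),np.zeros(3),K(c),np.array([c['k1'],0,0,0]))[0][:,0]
def cross(cs,ps,Es=(None,None)):
    A=np.zeros((3,3));b=np.zeros(3)
    for c,p,E in zip(cs,ps,Es):
        o,d=ray(c,[p],E);d=d[0]/np.linalg.norm(d);M=np.eye(3)-np.outer(d,d);A+=M;b+=M@o
    return np.linalg.solve(A,b)
E
python3 - <<'E'
import pickle,cv2,numpy as np
d=pickle.load(open('d0.pkl','rb'))
s,t=d['scene']['color'],d['top']['color']
def crop(im,x,y,w,h):
    c=im[y:y+h,x:x+w]; c=cv2.convertScaleAbs(cv2.resize(c,(400,300),interpolation=cv2.INTER_CUBIC),alpha=1.8,beta=20);return c
# each crop 100x75 or other scale
a=crop(s,280,220,100,75); b=crop(s,150,140,100,75); c=crop(t,140,150,100,75); e=crop(t,310,165,80,60)
cv2.imwrite('pics/m1.png',np.vstack([np.hstack([a,b]),np.hstack([c,e])]))
E
```

```text
(no output)
```

View pics/m1.png

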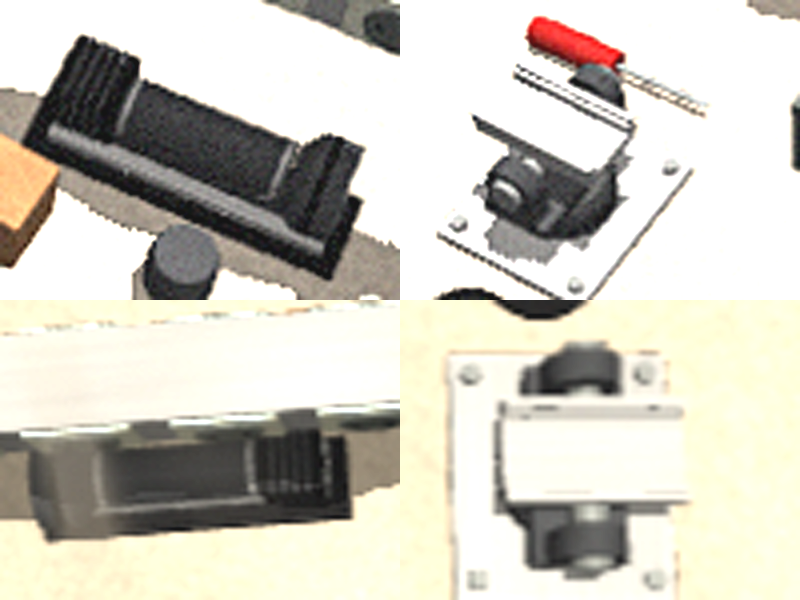

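Crop view: the lens (wide, round) is at the +y end and the ribbed square body at the -y end. The clamp channel runs along y, with wall tops at crop D (500..688, 405 and 500).

Run:
```python
import pickle,numpy as np
from h import *
np.set_printoptions(suppress=True,precision=1)
d=pickle.load(open('d0.pkl','rb'));s,t=d['scene'],d['top']
A=lambda x,y:(280+x/4,220+y/4)
B=lambda x,y:(150+x/4,140+y/4)
C=lambda x,y:(140+x/4,150+y/4)
D=lambda x,y:(310+x/5,165+y/5)
print('tray far corners z12',onz(s,[A(25,140),A(330,278)],12))
print('plate far edge z14',onz(s,[A(50,130),A(322,245)],14))
print('tray near z12 (top)',onz(t,[C(48,240),C(352,217)],12))
print('barrel ends top z82 scene',onz(s,[A(140,82),A(298,147)],82))
print('body/barrel boundary lower-left (side)', onz(t,[C(250,155),C(100,160)],70))
print('clamp top z106',onz(t,[D(100,104),D(283,104),D(288,200),D(100,200)],106))
print('foot z10',onz(t,[D(70,74),D(245,72),D(278,166)],150)[:0],onz(t,[D(70,74),D(245,74),D(78,279),D(255,280)],8))
print('clamp scene z106',onz(s,[B(118,65),B(232,122),B(72,118),B(200,172)],106))
r=lambda x,y:(x*.64,y*.64)
print('rail top corners z335',onz(t,[r(80,258),r(412,234),r(414,272),r(80,290)],335))
print('rail low edge z280',onz(t,[r(414,277),r(80,303)],280))
print('mug rim z90',onz(t,[r(388,386),r(434,386),r(411,363),r(406,427)],90))
print('driver',onz(t,[r(514,379),r(602,377)],15))
```

```text
tray far corners z12 [[626.2 102.7  12. ]
 [619.9 324.8  12. ]]
plate far edge z14 [[612.1 114.2  14. ]
 [601.4 310.7  14. ]]
tray near z12 (top) [[552.6 316.8  12. ]
 [563.3  93.3  12. ]]
barrel ends top z82 scene [[587.8 162.1  82. ]
 [581.6 271.6  82. ]]
body/barrel boundary lower-left (side) [[600.9 160.6  70. ]
 [600.3 266.2  70. ]]
clamp top z106 [[ 592.5 -194.   106. ]
 [ 589.7 -294.3  106. ]
 [ 536.5 -292.9  106. ]
 [ 539.4 -190.8  106. ]]
foot z10 [] [[ 630.  -195.7    8. ]
 [ 627.1 -300.6    8. ]
 [ 506.6 -193.2    8. ]
 [ 503.1 -297.4    8. ]]
clamp scene z106 [[ 541.8 -290.3  106. ]
 [ 545.3 -191.   106. ]
 [ 597.8 -291.   106. ]
 [ 593.  -186.5  106. ]]
rail top corners z335 [[611.2 450.6 335. ]
 [633.6  -9.8 335. ]
 [578.8 -10.9 335. ]
 [565.9 447.7 335. ]]
rail low edge z280 [[583.6 -12.  280. ]
 [558.2 474.9 280. ]]
mug rim z90 [[433.   34.4  90. ]
 [430.7 -45.3  90. ]
 [471.6  -6.6  90. ]
 [362.6   5.3  90. ]]
driver [[ 442.4 -198.    15. ]
 [ 441.6 -361.4   15. ]]
```

```bash
cat > plan.py <<'E'
import sys,numpy as np
from scipy.spatial.transform import Rotation as R
from plant import bot
def tgt(yaw,lean):
    y,l=np.radians([yaw,lean]);a=np.array([np.cos(y),np.sin(y),0]);h=np.array([np.sin(y),-np.cos(y),0]);Z=np.array([0,0,1.])
    return np.c_[a,np.cos(l)*h+np.sin(l)*Z,np.sin(l)*h-np.cos(l)*Z]
def plan(pos,Rt,o=None):
    np.set_printoptions(suppress=True,precision=4)
    o=o or bot.get_obs();Rc=R.from_euler('xyz',o['tcp_rot']).as_matrix()
    print('t',round(o['time'],2),'pos',o['tool_pos'],'turn',R.from_matrix(Rc.T@Rt).as_rotvec(),'shift now-axes',Rc.T@(np.array(pos)-o['tool_pos'])/1e3,'after-turn axes',Rt.T@(np.array(pos)-o['tool_pos'])/1e3)
if __name__=='__main__':
    v=list(map(float,sys.argv[1:])); plan(v[:3],tgt(*v[3:]))
E
python3 plan.py 470 -242 320 88.4 0
```

```text
t 0.1 pos [ 221.0603 -475.7721  204.0444] turn [-0.0011 -0.0009 -1.1081] shift now-axes [ 0.3243 -0.1073 -0.1158] after-turn axes [ 0.2406  0.2423 -0.116 ]
```

```bash
python3 -m crank '[[0,0,-0.02,0,0,-0.18],[0,0,-0.02,0,0,-0.18],[0,0,-0.02,0,0,-0.18],[0,0,-0.02,0,0,-0.18],[0,0,-0.02,0,0,-0.18]]' && python3 -m crank '[[0.03,0.03,-0.02,0,0,-0.18],[0.054,0.054,0,0,0,-0.028],[0.054,0.054,0,0,0,0],[0.054,0.054,0,0,0,0],[0.05,0.05,0,0,0,0]]' && python3 -m crank '[[0,0,0,0,0,0],[0,0,0,0,0,0]]' 65
python3 plan.py 470 -242 320 88.4 0
python3 - <<'E'
from plant import bot
import cv2,pickle
o=bot.get_obs();c=bot.capture('wrist');pickle.dump((o,c),open('w1.pkl','wb'))
cv2.imwrite('pics/w1.png',cv2.convertScaleAbs(cv2.resize(c['color'],(800,600)),alpha=1.3));print(c['tool_from_camera'],c['fov_y'])
E
```

```text
time: 0.72
tool_pos: [221.1, -475.9, 304.9]
tcp_rot: [-3.141, -0.001, 1.341]
contact_force: [-0.5, 0.5, -0.1]
grip_width: 92.0
finger_force: 0.0
time: 1.35
tool_pos: [441.3, -281.9, 324.3]
tcp_rot: [-3.141, -0.0, 1.543]
contact_force: [-0.4, -1.2, 0.2]
grip_width: 92.1
finger_force: 0.0
time: 1.6
tool_pos: [439.9, -283.7, 324.2]
tcp_rot: [-3.141, -0.0, 1.543]
contact_force: [-0.3, -0.4, 0.4]
grip_width: 76.3
finger_force: 0.0
t 1.6 pos [ 439.854  -283.6664  324.2265] turn [-0.0011 -0.      0.0006] shift now-axes [0.0425 0.029  0.0042] after-turn axes [0.0425 0.029  0.0042]
[[ 3.69098975e-04  9.60821689e-01  2.77166998e-01  7.47941929e+01]
 [ 9.99999870e-01 -2.57265805e-04 -4.39851649e-04  1.19181242e-01]
 [-3.51313413e-04  2.77167125e-01 -9.60821660e-01 -1.80273947e+02]
 [ 0.00000000e+00  0.00000000e+00  0.00000000e+00  1.00000000e+00]] 58.04547931730248
```

View pics/w1.png

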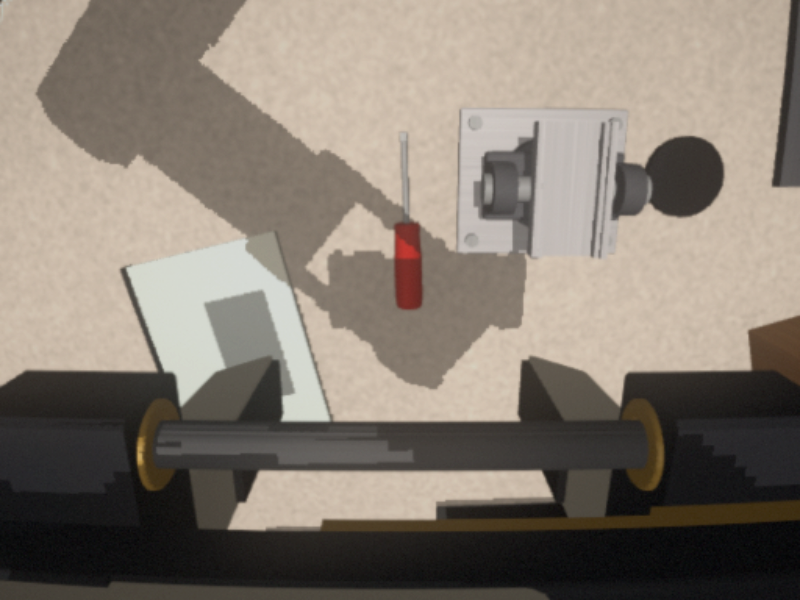

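The wrist view shows the clamp channel: near wall top about (537,122)-(531,257), far wall about (617,121)-(606,258), and cheeks centred on row about 188.

```bash
python3 - <<'E'
import pickle,cv2
from h import *
np.set_printoptions(suppress=True,precision=1)
o,c=pickle.load(open('w1.pkl','rb'));E=ext(c,o);q=.64
P=onz(c,[(x*q,y*q) for x,y in[(537,122),(531,257),(617,121),(606,258)]],106,E);print(P,P.mean(0))
print('cheeks',onz(c,[(500*q,188*q),(632*q,189*q)],102,E))
print('foot',onz(c,[(459*q,109*q),(628*q,109*q),(457*q,251*q)],10,E))
im=c['color'][70:175,285:440]
cv2.imwrite('pics/w1c.png',cv2.resize(im,None,fx=5,fy=5,interpolation=cv2.INTER_CUBIC))
E
python3 plan.py 470 190 320 93.1 0
```

```text
[[ 539.8 -195.1  106. ]
 [ 538.6 -292.9  106. ]
 [ 597.7 -195.   106. ]
 [ 596.3 -295.   106. ]] [ 568.1 -244.5  106. ]
cheeks [[ 514.8 -241.4  102. ]
 [ 614.  -243.8  102. ]]
foot [[ 494.4 -179.6   10. ]
 [ 644.5 -181.4   10. ]
 [ 492.5 -305.8   10. ]]
t 1.65 pos [ 439.4526 -284.2433  324.3304] turn [-0.0009  0.     -0.0829] shift now-axes [0.4749 0.0169 0.0043] after-turn axes [0.4719 0.0561 0.0043]
```

View pics/w1c.png

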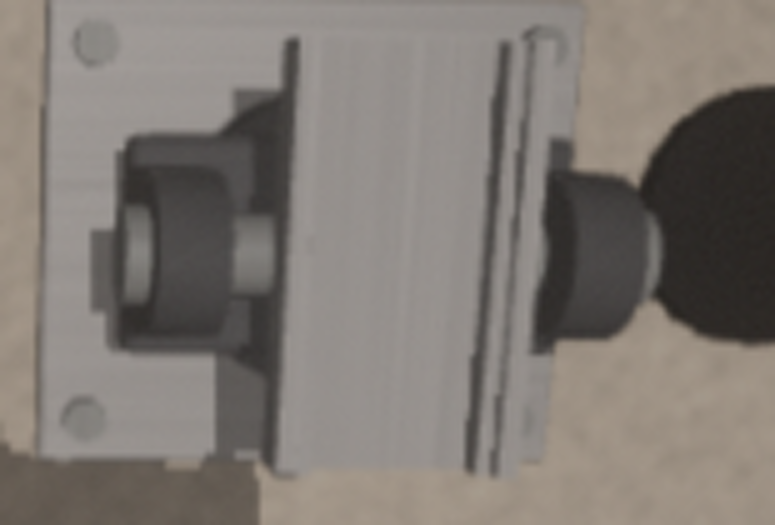

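The clamp centre is about (569,-244) at yaw about 89°. Now I move over to the camera side.

```bash
python3 -m crank '[[0.05,0,0,0,0,0],[0.06,0,0,0,0,0],[0.06,0,0,0,0,0],[0.06,0,0,0,0,0],[0.06,0,0,0,0,0]]' && python3 -m crank '[[0.06,0,0,0,0,0],[0.06,0,0,0,0,0],[0.06,0,0,0,0,0],[0.01,0,0,0.1,0,-0.08],[0,0,0,0.17,0,0]]' && python3 -m crank '[[0,0,0,0.17,0,0],[0,0,0,0.17,0,0],[0,0,0,0,0,0]]'
python3 plan.py 480 211 200 93.1 35
```

```text
time: 2.28
tool_pos: [447.9, 6.4, 324.8]
tcp_rot: [3.141, 0.0, 1.539]
contact_force: [1.4, 0.7, 1.0]
grip_width: 59.6
finger_force: 0.0
time: 2.9
tool_pos: [453.2, 196.1, 326.1]
tcp_rot: [-2.87, -0.005, 1.624]
contact_force: [0.7, -0.2, -0.2]
grip_width: 59.3
finger_force: 0.0
time: 3.28
tool_pos: [455.5, 194.3, 320.0]
tcp_rot: [-2.524, -0.003, 1.618]
contact_force: [-0.3, -0.2, -1.0]
grip_width: 59.7
finger_force: 0.0
t 3.27 pos [455.542  194.3166 320.0123] turn [-1.2288 -0.0027 -0.007 ] shift now-axes [0.0152 0.0901 0.0832] after-turn axes [ 0.0153 -0.0481  0.1128]
```

Leaned the wrong way; reversing.

```bash
python3 -m crank '[[0,0,0,-0.175,0,0],[0,0,0,-0.175,0,0],[0,0,0,-0.175,0,0],[0,0,0,-0.175,0,0],[0,0,0,-0.175,0,0]]' && python3 -m crank '[[0,-0.015,0.04,-0.175,0,0],[0,-0.015,0.04,-0.179,0,0],[0.015,-0.015,0.03,0,0,0],[0,0,0,0,0,0],[0,0,0,0,0,0]]' 
python3 plan.py 480 211 200 93.1 35
python3 - <<'E'
from plant import bot
import cv2,pickle
o=bot.get_obs();c=bot.capture('wrist');pickle.dump((o,c),open('w2.pkl','wb'))
cv2.imwrite('pics/w2.png',cv2.convertScaleAbs(cv2.resize(c['color'],(800,600)),alpha=1.8,beta=15));print(o['contact_force'],o['moment'])
E
```

```text
time: 3.9
tool_pos: [453.6, 195.3, 327.9]
tcp_rot: [2.862, -0.006, 1.622]
contact_force: [0.2, -0.5, 0.4]
grip_width: 60.1
finger_force: 0.0
time: 4.53
tool_pos: [459.0, 207.6, 224.6]
tcp_rot: [2.588, 0.004, 1.609]
contact_force: [0.3, -0.3, 0.9]
grip_width: 59.6
finger_force: 0.0
t 4.53 pos [459.0246 207.5806 224.5536] turn [-0.057   0.0122 -0.0106] shift now-axes [0.0027 0.005  0.032 ] after-turn axes [0.0023 0.0032 0.0322]
[ 0.3036874  -0.29617285  0.86577402] [-0.00955059  0.23844779  0.02803329]
```

View pics/w2.png

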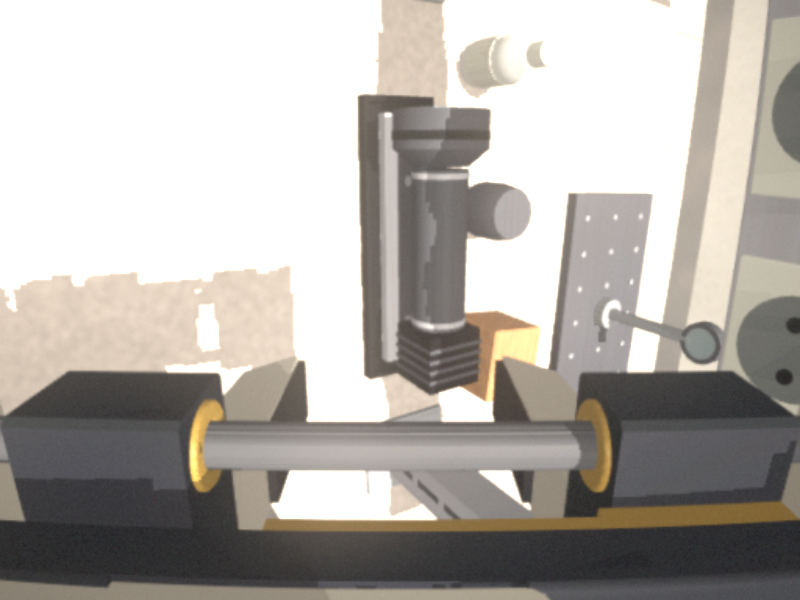

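The wrist view shows the barrel axis running from (441,173) at the front ring to (440,325) at the body ring. The lens is at the top (+y), and the barrel is central between the fingers.

```bash
python3 - <<'E'
import pickle
from h import *
np.set_printoptions(suppress=True,precision=1)
o,c=pickle.load(open('w2.pkl','rb'));E=ext(c,o);q=.64
print('axis',onz(c,[(441.5*q,190*q),(440*q,310*q)],62,E))
print('ring surf',onz(c,[(441*q,175*q),(440*q,328*q)],79,E))
print('plate far/near edge z14',onz(c,[(378*q,114*q),(382*q,362*q)],14,E))
print('tray near edge z12',onz(c,[(360*q,97*q),(365*q,377*q)],12,E))
E
python3 plan.py 572.2 230 47 93.1 35
```

```text
axis [[593.  255.8  62. ]
 [597.7 166.4  62. ]]
ring surf [[579.5 267.   79. ]
 [585.9 158.8  79. ]]
plate far/near edge z14 [[566.7 308.   14. ]
 [576.5 110.9  14. ]]
tray near edge z12 [[552.6 319.1  12. ]
 [561.7  99.5  12. ]]
t 4.58 pos [459.2385 207.6037 224.5685] turn [-0.057   0.0123 -0.0109] shift now-axes [0.0188 0.0034 0.2108] after-turn axes [ 0.0163 -0.0085  0.2108]
```

```bash
python3 -m crank '[[0,0,0,-0.057,0.012,-0.011],[0,0,0,0,0,0]]' && python3 plan.py 602 229.5 46.5 93 35
```

```text
time: 4.82
tool_pos: [458.1, 207.2, 222.8]
tcp_rot: [2.534, 0.002, 1.625]
contact_force: [-0.2, 0.5, -0.1]
grip_width: 59.7
finger_force: 0.0
t 4.83 pos [458.0619 207.243  222.8328] turn [-0.0035  0.0004  0.0022] shift now-axes [0.0148 0.0184 0.2275] after-turn axes [0.0147 0.0176 0.2276]
```

```bash
python3 -m crank '[[0.015,0.018,0.04,0,0,0],[0,0,0.045,0,0,0],[0,0,0.045,0,0,0],[0,0,0.04,0,0,0],[0,0,0,0,0,0]]' && python3 -m crank '[[0,0,0.025,0,0,0],[0,0,0.02,0,0,0],[0,0,0,0,0,0]]' && python3 plan.py 602 229.5 46.5 93 35
```

```text
time: 5.45
tool_pos: [571.5, 234.0, 99.5]
tcp_rot: [2.549, 0.016, 1.615]
contact_force: [-0.0, -0.1, -0.0]
grip_width: 59.8
finger_force: 0.0
time: 5.82
tool_pos: [597.0, 240.8, 72.2]
tcp_rot: [2.558, 0.028, 1.607]
contact_force: [-0.4, 0.5, -0.3]
grip_width: 59.7
finger_force: 0.0
t 5.83 pos [597.0468 240.752   72.1827] turn [-0.0277  0.0323  0.0025] shift now-axes [-0.0107 -0.0105  0.0242] after-turn axes [-0.0115 -0.0112  0.0235]
```

```bash
python3 -m crank '[[-0.006,-0.006,0,-0.028,0.032,0.002],[-0.006,-0.005,0,0,0,0],[0,0,0,0,0,0]]' && python3 plan.py 602 229.5 46.5 93 35
```

```text
time: 6.2
tool_pos: [590.2, 239.1, 80.4]
tcp_rot: [2.551, 0.025, 1.607]
contact_force: [1.0, -0.6, -0.5]
grip_width: 59.5
finger_force: 0.0
t 6.2 pos [590.2024 239.1427  80.3547] turn [-0.0207  0.0301  0.0007] shift now-axes [-0.0092 -0.0095  0.0347] after-turn axes [-0.0102 -0.0102  0.0342]
```

```bash
python3 -c "
from plant import bot
o=bot.get_obs();print(o['joint_positions'],o['tool_pos'],o['tcp_rot'],o['contact_force'],o['tau'])"
```

```text
[ 0.37425593  0.48189506  1.90593057 -0.82083704  0.2832943   1.07198157] [590.20243176 239.14265962  80.35467426] [2.55117782 0.0252208  1.60674008] [ 1.04341823 -0.64229336 -0.48441467] [ 2.57048785e-02 -4.43477440e+01 -1.81405932e+01 -6.20107725e-01
 -1.15212254e+00  6.56420086e-02]
```

q5 is at its lower limit at lean 35°. I'll fit a simple wrist-centre model to choose a lean that also works for the pull-out.

```bash
cat > ik.py <<'E'
import pickle,numpy as np
from scipy.spatial.transform import Rotation as R
from scipy.optimize import least_squares
from plant import bot
from plan import tgt
obs=[pickle.load(open(f,'rb'))[0] for f in('w1.pkl','w2.pkl')]+[bot.get_obs()]
obs.append(dict(joint_positions=np.array([-1.28197,.34268,1.52502,0,1.2754,-.146]),tool_pos=np.array([221.05,-475.7,204]),tcp_rot=np.array([-3.1401,0,.4348])))
def fk(p,q):
    h,r0,L1,e,L2,d6=p;z=lambda a:R.from_euler('z',a);y=lambda a:R.from_euler('y',a)
    A=z(q[0]);B=A*y(q[1]);C=B*y(q[2])
    D=C*z(q[3])*y(q[4])*z(q[5])
    return A.apply([r0,0,h])+B.apply([0,0,L1])+C.apply([e,0,L2])+D.apply([0,0,d6]),D
M=None
def res(p):
    o=[];Rs=[]
    for x in obs:
        a,D=fk(p[:6],x['joint_positions']);o+=list(a-x['tool_pos']);Rs.append(D.inv()*R.from_euler('xyz',x['tcp_rot']))
    o+=[0.01*(p[3]-0)]
    return o
s=least_squares(res,[400,0,450,0,400,250]);P=s.x
C0=(fk(P,obs[0]['joint_positions'])[1].inv()*R.from_euler('xyz',obs[0]['tcp_rot']))
def ik(pos,Rt,q0):
    def f(q):
        a,D=fk(P,q);return np.r_[(a-pos)/100,((D*C0).inv()*R.from_matrix(Rt)).as_rotvec()]
    t=least_squares(f,q0);return t.x,abs(t.fun).max()
if __name__=='__main__':
    np.set_printoptions(suppress=True,precision=3)
    print(P,np.abs(s.fun).max());print([ (fk(P,x['joint_positions'])[1]*C0).inv().__mul__(R.from_euler('xyz',x['tcp_rot'])).magnitude() for x in obs])
    q=obs[2]['joint_positions']
    for lean in(25,28,32):
        for pos in([600,229,46.5],[600,229,62],[540,229,62],[480,229,62],[470,229,240],[470,0,240],[470,-225,240],[580,-225,160]):
            qq,e=ik(np.array(pos),tgt(93,lean),q);print(lean,pos,qq,round(e,3))
E
python3 ik.py
```

```text
[ -66.454  176.75   321.153 -140.343  236.006   72.009] 64.0268199058128
[2.220446843343622e-16, 5.828670879282072e-16, 4.685680459230494e-16, 0.00022085078702337673]
25 [600, 229, 46.5] [ 0.38   0.584  1.856 -0.453  0.316  0.732] 0.0
25 [600, 229, 62] [ 0.38   0.569  1.822 -0.396  0.361  0.671] 0.0
25 [540, 229, 62] [ 0.42   0.404  2.082 -0.565  0.288  0.882] 0.0
25 [480, 229, 62] [ 0.468  0.248  2.301 -0.746  0.254  1.111] 0.0
25 [470, 229, 240] [ 0.477  0.153  1.755 -0.235  0.846  0.547] 0.0
25 [470, 0, 240] [-0.004 -0.022  1.944  0.033  0.784 -0.074] 0.0
25 [470, -225, 240] [-0.476  0.152  1.756  3.424 -0.87  -3.813] 0.0
25 [580, -225, 160] [-0.391  0.462  1.63  -2.846 -0.673  2.502] 0.0
28 [600, 229, 46.5] [ 0.382  0.576  1.876 -0.606  0.27   0.882] 0.0
28 [600, 229, 62] [ 0.382  0.56   1.842 -0.518  0.311  0.791] 0.0
28 [540, 229, 62] [ 0.422  0.397  2.1   -0.752  0.251  1.066] 0.0
28 [480, 229, 62] [ 0.471  0.242  2.317 -0.98   0.232  1.342] 0.0
28 [470, 229, 240] [ 0.48   0.142  1.774 -0.277  0.794  0.579] 0.0
28 [470, 0, 240] [-0.004 -0.033  1.961  0.04   0.726 -0.08 ] 0.0
28 [470, -225, 240] [-0.479  0.142  1.775  3.472 -0.823 -3.85 ] 0.0
28 [580, -225, 160] [-0.393  0.451  1.652  0.355  0.621 -0.692] 0.0
32 [600, 229, 46.5] [ 0.384  0.567  1.902 -0.899  0.222  1.171] 0.0
32 [600, 229, 62] [ 0.384  0.55   1.869 -0.751  0.256  1.018] 0.0
32 [540, 229, 62] [ 0.425  0.388  2.122 -1.085  0.22   1.395] 0.0
32 [480, 229, 62] [ 0.475  0.234  2.337 -1.34   0.225  1.698] 0.0
32 [470, 229, 240] [ 0.484  0.128  1.8   -0.34   0.727  0.631] 0.0
32 [470, 0, 240] [-0.005 -0.048  1.984  0.05   0.648 -0.088] 0.0
32 [470, -225, 240] [-0.484  0.128  1.8   -2.739 -0.762  2.376] 0.0
32 [580, -225, 160] [-0.397  0.438  1.681 -2.69  -0.556  2.363] 0.0
```

```bash
sed -i 's/h,r0,L1,e,L2,d6=p/h,r0,L1,e,L2,d6,e1,d5=p/; s/B.apply(\[0,0,L1\])/B.apply([e1,0,L1])/; s/+D.apply(\[0,0,d6\])/+D.apply([0,0,d6])+(C*z(q[3])*y(q[4])).apply([d5,0,0])/; s/p\[:6\]/p/; s/o+=\[0.01\*(p\[3\]-0)\]/o+=list(1e-3*p[[3,6,7]])/; s/400,250\])/400,250,0,0])/' ik.py
python3 ik.py; python3 -c "
from ik import *
print(np.round(res(P),1))"
```

```text
[ 47.53   11.344 424.87  -78.149 348.5   232.981 -62.075 -89.064] 67.10996281356663
[2.220446843343622e-16, 5.828670879282072e-16, 4.685680459230494e-16, 0.00022085078702337673]
25 [600, 229, 46.5] [ 0.358  0.559  1.869 -0.415  0.321  0.674] 0.0
25 [600, 229, 62] [ 0.363  0.538  1.853 -0.379  0.357  0.641] 0.0
25 [540, 229, 62] [ 0.394  0.43   2.005 -0.459  0.325  0.749] 0.0
25 [480, 229, 62] [ 0.433  0.321  2.14  -0.534  0.313  0.86 ] 0.0
25 [470, 229, 240] [ 0.506  0.116  1.835 -0.258  0.811  0.596] 0.0
25 [470, 0, 240] [-0.007 -0.026  1.977  0.037  0.755 -0.081] 0.0
25 [470, -225, 240] [-0.514  0.121  1.821  0.307  0.848 -0.729] 0.0
25 [580, -225, 160] [-0.403  0.393  1.747  0.321  0.63  -0.68 ] 0.0
28 [600, 229, 46.5] [ 0.343  0.557  1.891 -0.552  0.26   0.795] 0.0
28 [600, 229, 62] [ 0.351  0.534  1.878 -0.499  0.293  0.746] 0.0
28 [540, 229, 62] [ 0.378  0.427  2.024 -0.601  0.269  0.874] 0.0
28 [480, 229, 62] [ 0.415  0.319  2.155 -0.691  0.265  0.997] 0.0
28 [470, 229, 240] [ 0.507  0.101  1.872 -0.308  0.747  0.637] 0.0
28 [470, 0, 240] [-0.007 -0.043  2.018  0.045  0.679 -0.087] 0.0
28 [470, -225, 240] [-0.517  0.107  1.856  0.364  0.792 -0.776] 0.0
28 [580, -225, 160] [-0.401  0.383  1.781  0.393  0.567 -0.742] 0.0
32 [600, 229, 46.5] [ 0.318  0.559  1.902 -0.795  0.196  1.012] 0.0
32 [600, 229, 62] [ 0.328  0.533  1.898 -0.715  0.222  0.938] 0.0
32 [540, 229, 62] [ 0.352  0.429  2.034 -0.845  0.211  1.09 ] 0.0
32 [480, 229, 62] [ 0.389  0.321  2.158 -0.944  0.218  1.222] 0.0
32 [470, 229, 240] [ 0.507  0.083  1.918 -0.386  0.665  0.702] 0.0
32 [470, 0, 240] [-0.006 -0.063  2.072  0.057  0.576 -0.098] 0.0
32 [470, -225, 240] [-0.519  0.089  1.899  0.449  0.721 -0.847] 0.0
32 [580, -225, 160] [-0.394  0.372  1.822  0.509  0.489 -0.843] 0.0
[-60.  -48.9  -4.9  11.5 -29.1   0.7 -10.2   4.7   0.1 -67.1 -42.4   4.2
  -0.1  -0.1  -0.1]
```

```bash
sed -i 's/A.apply(\[r0,0,h\])/A.apply([r0,e1,h])/; s/B.apply(\[e1,0,L1\])/B.apply([0,0,L1])/; s/for lean in(25,28,32)/for lean in(25,26,28)/' ik.py
python3 ik.py; python3 -c "
from ik import *
print(np.round(res(P),1))"
```

```text
[222.858   0.062 506.149  46.459 379.569 340.12   76.4     0.024] 0.0764002671768464
[2.220446843343622e-16, 5.828670879282072e-16, 4.685680459230494e-16, 0.00022085078702337673]
25 [600, 229, 46.5] [ 0.301  0.549  1.801 -0.283  0.381  0.49 ] 0.0
25 [600, 229, 62] [ 0.301  0.524  1.789 -0.26   0.416  0.464] 0.0
25 [540, 229, 62] [ 0.34   0.452  1.934 -0.352  0.356  0.594] 0.0
25 [480, 229, 62] [ 0.391  0.383  2.067 -0.479  0.31   0.768] 0.0
25 [470, 229, 240] [ 0.401  0.096  1.838 -0.202  0.804  0.459] 0.0
25 [470, 0, 240] [-0.259 -0.039  1.979  0.183  0.792 -0.413] 0.0
25 [470, -225, 240] [-0.811  0.109  1.824  0.404  0.955 -1.057] 0.0
25 [580, -225, 160] [-0.645  0.366  1.72   0.407  0.755 -0.953] 0.0
26 [600, 229, 46.5] [ 0.303  0.547  1.817 -0.32   0.353  0.528] 0.0
26 [600, 229, 62] [ 0.303  0.521  1.805 -0.291  0.389  0.497] 0.0
26 [540, 229, 62] [ 0.344  0.45   1.948 -0.399  0.33   0.643] 0.0
26 [480, 229, 62] [ 0.396  0.382  2.081 -0.547  0.288  0.84 ] 0.0
26 [470, 229, 240] [ 0.406  0.09   1.853 -0.217  0.782  0.476] 0.0
26 [470, 0, 240] [-0.264 -0.047  1.995  0.197  0.77  -0.429] 0.0
26 [470, -225, 240] [-0.821  0.103  1.838  0.428  0.943 -1.083] 0.0
26 [580, -225, 160] [-0.652  0.361  1.735  0.436  0.738 -0.984] 0.0
28 [600, 229, 46.5] [ 0.309  0.544  1.847 -0.415  0.3    0.626] 0.0
28 [600, 229, 62] [ 0.309  0.517  1.836 -0.371  0.335  0.579] 0.0
28 [540, 229, 62] [ 0.351  0.448  1.978 -0.52   0.282  0.768] 0.0
28 [480, 229, 62] [ 0.405  0.382  2.109 -0.723  0.248  1.022] 0.0
28 [470, 229, 240] [ 0.416  0.078  1.882 -0.251  0.736  0.512] 0.0
28 [470, 0, 240] [-0.275 -0.063  2.025  0.23   0.726 -0.465] 0.0
28 [470, -225, 240] [-0.842  0.093  1.866  0.478  0.92  -1.138] 0.0
28 [580, -225, 160] [-0.666  0.353  1.766  0.497  0.705 -1.05 ] 0.0
[-0.   0.   0.  -0.   0.  -0.   0.  -0.   0.   0.  -0.  -0.   0.   0.1
  0. ]
```

The model now fits exactly. Lean 26° keeps q5 legal, so I re-orient in place, since body clearance under the rail is fine this low.

```bash
python3 plan.py 599.3 229.4 45 93 26
```

```text
t 6.2 pos [590.2024 239.1427  80.3547] turn [ 0.1364  0.0301 -0.0017] shift now-axes [-0.0092 -0.0126  0.0344] after-turn axes [-0.0102 -0.0078  0.0355]
```

```bash
python3 -m crank '[[0,0,0,0.07,0.015,0],[0,0,0,0.067,0.015,-0.002],[-0.01,-0.008,0,0,0,0],[0,0,0,0,0,0]]' && python3 plan.py 599.3 229.4 45 93 26
```

```text
time: 6.7
tool_pos: [582.8, 226.1, 74.8]
tcp_rot: [2.676, 0.008, 1.618]
contact_force: [-0.3, 0.0, -0.2]
grip_width: 60.0
finger_force: 0.0
t 6.7 pos [582.7725 226.0658  74.8025] turn [ 0.012   0.0097 -0.001 ] shift now-axes [0.0028 0.0015 0.0341] after-turn axes [0.0025 0.0019 0.0341]
```

```bash
python3 -m crank '[[0.0025,0.002,0.012,0.012,0.01,0],[0,0,0.012,0,0,0],[0,0,0.01,0,0,0],[0,0,0,0,0,0]]' && python3 plan.py 599.3 229.4 45 93 26
python3 - <<'E'
from plant import bot
import cv2,pickle
o=bot.get_obs();c=bot.capture('wrist');pickle.dump((o,c),open('w3.pkl','wb'))
cv2.imwrite('pics/w3.png',cv2.convertScaleAbs(c['color'],alpha=2.2,beta=20));print(o['contact_force'],o['moment'])
E
```

```text
time: 7.2
tool_pos: [600.5, 230.7, 45.0]
tcp_rot: [2.688, -0.002, 1.624]
contact_force: [-0.2, -0.2, -0.1]
grip_width: 59.5
finger_force: 0.0
t 7.2 pos [600.5275 230.6925  44.9949] turn [-0.0001 -0.0016 -0.0002] shift now-axes [-0.0012 -0.0012 -0.0006] after-turn axes [-0.0012 -0.0012 -0.0006]
[-0.1828762  -0.18213762 -0.10925715] [-0.02083542  0.20857518 -0.00445781]
```

View pics/w3.png

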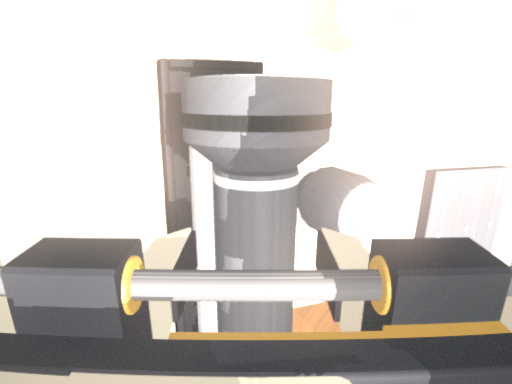

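The barrel is centred between the fingers (215–297 px, centre 256). Closing.

```bash
cat > m.py <<'E'
from plant import bot
import numpy as np
np.set_printoptions(suppress=True,precision=3)
o=bot.get_obs();print('F',o['contact_force'],'M',o['moment'],'w',o['grip_width'],o['finger_force'],'q5',o['joint_positions'][4])
E
python3 -m crank '[[0,0,0,0,0,0],[0,0,0,0,0,0],[0,0,0,0,0,0],[0,0,0,0,0,0],[0,0,0,0,0,0]]' 0; python3 m.py
python3 -m crank '[[0,0.0015,-0.003,0,0,0],[0,0.0015,-0.003,0,0,0],[0,0,0,0,0,0],[0,0,0,0,0,0]]';python3 m.py; python3 plan.py 599.3 229.4 60 93 26
```

```text
time: 7.88
tool_pos: [600.8, 230.9, 46.4]
tcp_rot: [2.686, -0.002, 1.624]
contact_force: [-4.8, -0.6, 4.4]
grip_width: 37.0
finger_force: 29.8
F [-4.798 -0.59   4.401] M [-0.038  0.617 -0.013] w 36.994949241948355 29.832828640937805 q5 0.35196365397901325
time: 8.38
tool_pos: [600.9, 230.8, 52.6]
tcp_rot: [2.687, -0.002, 1.624]
contact_force: [-0.5, -0.1, -7.9]
grip_width: 37.2
finger_force: 28.5
F [-0.463 -0.149 -7.895] M [-0.031  0.762  0.007] w 37.16338546784148 28.467113077640533 q5 0.36690922243561575
t 8.38 pos [600.9359 230.7657  52.6195] turn [ 0.0009 -0.0021 -0.0006] shift now-axes [-0.0013  0.0017 -0.0074] after-turn axes [-0.0013  0.0017 -0.0074]
```

```bash
python3 -m crank '[[0,0.002,-0.004,0,0,0],[0,0.002,-0.004,0,0,0],[0,0.001,-0.003,0,0,0],[0,0,0,0,0,0],[0,0,0,0,0,0]]';for i in 1 2 3; do python3 m.py;python3 -m crank '[[0,0,0,0,0,0]]' >/dev/null; done; python3 plan.py 599.3 229.4 60 93 26
python3 - <<'E'
from plant import bot
import cv2,pickle
o=bot.get_obs();c=bot.capture('scene');pickle.dump((o,c),open('s4.pkl','wb'))
cv2.imwrite('pics/s4.png',cv2.convertScaleAbs(cv2.resize(c['color'][170:300,220:420],(800,520),interpolation=cv2.INTER_CUBIC),alpha=1.8,beta=15))
E
```

```text
time: 9.0
tool_pos: [600.7, 230.8, 65.1]
tcp_rot: [2.686, -0.002, 1.624]
contact_force: [-0.2, 0.4, -7.2]
grip_width: 36.9
finger_force: 28.5
F [-0.224  0.408 -7.19 ] M [-0.035  0.785  0.033] w 36.928436228459184 28.46614569425583 q5 0.39426913784531736
F [-0.707  0.711 -7.736] M [-0.068  0.81  -0.001] w 37.273630447563875 28.467764854431152 q5 0.39421835173091874
F [ 0.582  0.494 -7.743] M [-0.058  0.784  0.013] w 37.27426090262626 28.467650413513184 q5 0.39422163627907647
t 9.38 pos [600.8032 230.8697  65.0412] turn [ 0.0016 -0.0024 -0.0006] shift now-axes [-0.0014 -0.0036  0.0038] after-turn axes [-0.0014 -0.0036  0.0038]
```

View pics/s4.png

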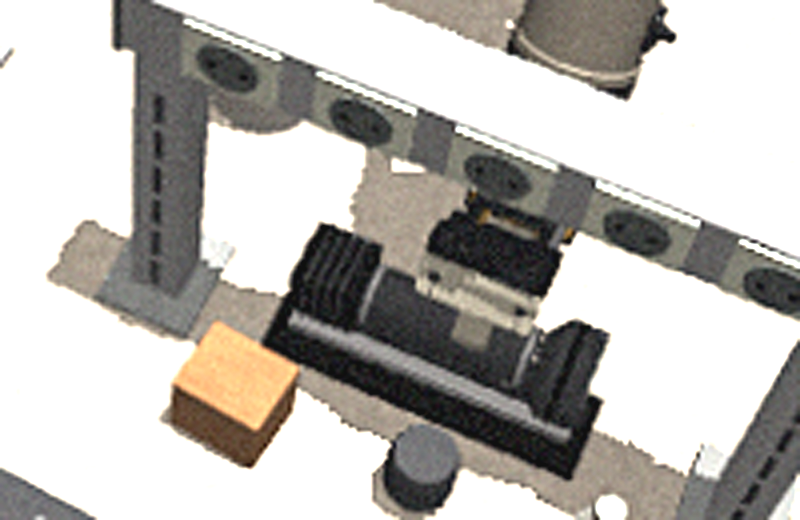

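Lifted level, with weight about 7.6 N and moment along the axis implying the balance point is about 1–2 mm ahead of the grip. Pulling out.

Run:
```python
from ik import *
from plan import plan
np.set_printoptions(suppress=True,precision=3)
q=obs[2]['joint_positions']
for p,y in[([540,231,75],93),([475,231,85],93),([475,231,230],93),([455,0,230],91),([455,-244,240],89),([577,-244,200],89),([577,-244,136],89)]:
    q,e=ik(np.array(p),tgt(y,26),q);print(p,q,round(e,4))
plan([475,231,85],tgt(93,26))
```

```text
[540, 231, 75] [ 0.348  0.428  1.934 -0.366  0.365  0.611] 0.0
[475, 231, 85] [ 0.406  0.332  2.066 -0.46   0.349  0.756] 0.0
[475, 231, 230] [ 0.406  0.111  1.859 -0.223  0.755  0.484] 0.0
[455, 0, 230] [-0.261 -0.068  2.043  0.18   0.736 -0.386] 0.0
[455, -244, 240] [-0.865  0.09   1.853  0.422  0.931 -1.057] 0.0
[577, -244, 200] [-0.67   0.318  1.675  0.375  0.815 -0.865] 0.0
[577, -244, 136] [-0.67   0.395  1.762  0.446  0.665 -0.961] 0.0
t 9.43 pos [600.8251 230.841   65.0451] turn [ 0.0016 -0.0023 -0.0006] shift now-axes [ 0.0068 -0.1041 -0.0732] after-turn axes [ 0.0067 -0.1042 -0.073 ]
```

```bash
python3 -m crank '[[0,-0.008,-0.0056,0,0,0],[0.001,-0.014,-0.0098,0,0,0],[0.001,-0.016,-0.0112,0,0,0],[0.001,-0.016,-0.0112,0,0,0],[0.001,-0.016,-0.0112,0,0,0]]' && python3 -m crank '[[0.001,-0.016,-0.0112,0,0,0],[0.001,-0.012,-0.0084,0,0,0],[0.001,-0.006,-0.0042,0,0,0],[0,0,0,0,0,0]]'; python3 m.py; python3 plan.py 475 231 230 93 26
```

```text
time: 10.05
tool_pos: [515.1, 230.3, 78.6]
tcp_rot: [2.686, -0.003, 1.624]
contact_force: [0.0, 0.6, -7.8]
grip_width: 37.2
finger_force: 28.5
time: 10.55
tool_pos: [475.2, 231.4, 85.0]
tcp_rot: [2.686, -0.003, 1.624]
contact_force: [0.6, -0.5, -7.3]
grip_width: 37.1
finger_force: 28.5
F [ 0.63  -0.522 -7.282] M [-0.018  0.766 -0.029] w 37.08218139917512 28.465436697006226 q5 0.34340430882535244
t 10.55 pos [475.1544 231.4117  85.0432] turn [ 0.0023 -0.0028 -0.0002] shift now-axes [-0.      0.0637 -0.1302] after-turn axes [-0.0004  0.0634 -0.1304]
```

```bash
python3 -m crank '[[0,0.005,-0.01,0,0,0],[0,0.009,-0.0187,0,0,0],[0,0.011,-0.022,0,0,0],[0,0.011,-0.022,0,0,0],[0,0.011,-0.022,0,0,0]]' && python3 -m crank '[[0,0.01,-0.02,0,0,0],[0,0.006,-0.012,0,0,0],[0,0,0,0,-0.0155,0.0315],[0,0,0,0,-0.0155,0.0315],[0,0,0,0,0,0]]'; for i in 1 2 3 4; do python3 m.py;python3 -m crank '[[0,0,0,0,0,0]]' >/dev/null; done; python3 plan.py 455 -243 235 89 26
```

```text
time: 11.18
tool_pos: [476.2, 230.9, 191.2]
tcp_rot: [2.686, -0.003, 1.623]
contact_force: [0.0, -0.0, -7.0]
grip_width: 36.8
finger_force: 28.5
time: 11.8
tool_pos: [476.0, 231.0, 225.7]
tcp_rot: [2.687, -0.002, 1.554]
contact_force: [-0.3, -0.4, -7.6]
grip_width: 37.3
finger_force: 28.5
F [-0.343 -0.373 -7.6  ] M [0.007 0.816 0.012] w 37.3222955819606 28.465901613235474 q5 0.7646953359440591
F [-0.042  0.149 -6.71 ] M [ 0.07   0.774 -0.036] w 37.04359130253045 28.467689752578735 q5 0.7645885904899017
F [ 0.582 -0.664 -7.484] M [ 0.058  0.814 -0.026] w 37.422979978051686 28.467750549316406 q5 0.7646474769328183
F [-0.03   0.081 -7.762] M [0.003 0.807 0.018] w 37.02910101965288 28.46850872039795 q5 0.7647250409654561
t 12.3 pos [476.1034 230.8231 226.2697] turn [ 0.0016 -0.0021 -0.0009] shift now-axes [-0.4741 -0.0072 -0.0145] after-turn axes [-0.4741 -0.0077 -0.0135]
```

```bash
python3 -m crank '[[-0.02,0,0,0,0,0],[-0.035,0,0,0,0,0],[-0.04,0,0,0,0,0],[-0.04,0,0,0,0,0],[-0.04,0,0,0,0,0]]' && python3 -m crank '[[-0.04,-0.002,-0.003,0,0,0],[-0.04,-0.002,-0.003,0,0,0],[-0.04,-0.002,-0.003,0,0,0],[-0.04,0,0,0,0,0],[-0.04,0,0,0,0,0]]' && python3 -m crank '[[-0.04,0,0,0,0,0],[-0.035,0,0,0,0,0],[-0.02,0,0,0,0,0],[0,0,0,0,0,0],[0,0,0,0,0,0]]';for i in 1 2 3; do python3 m.py;python3 -m crank '[[0,0,0,0,0,0]]' >/dev/null; done; python3 plan.py 577 -243.5 210 89 26
```

```text
time: 12.92
tool_pos: [472.8, 54.6, 226.1]
tcp_rot: [2.686, -0.001, 1.554]
contact_force: [1.4, 0.7, -7.6]
grip_width: 37.2
finger_force: 28.5
time: 13.55
tool_pos: [459.8, -145.7, 231.2]
tcp_rot: [2.686, -0.0, 1.554]
contact_force: [0.6, 0.1, -8.3]
grip_width: 37.0
finger_force: 28.5
time: 14.18
tool_pos: [458.3, -238.4, 230.4]
tcp_rot: [2.687, -0.002, 1.554]
contact_force: [-1.0, 0.6, -7.8]
grip_width: 37.3
finger_force: 28.5
F [-0.953  0.559 -7.751] M [0.055 0.769 0.027] w 37.30700136585743 28.466186821460724 q5 0.9021657256161733
F [-0.265  0.486 -7.801] M [-0.018  0.754 -0.003] w 36.81867196220171 28.468230664730072 q5 0.9020772968891354
F [ 0.48  -0.21  -7.669] M [-0.005  0.754  0.027] w 37.13533335793749 28.46855342388153 q5 0.9020373680990551
t 14.55 pos [ 458.6534 -238.5409  230.7495] turn [ 0.0017 -0.0021 -0.0002] shift now-axes [-0.003   0.0972  0.0707] after-turn axes [-0.0029  0.0973  0.0706]
```

```bash
python3 -m crank '[[0,0.01,0.007,0,0,0],[0,0.02,0.014,0,0,0],[0,0.025,0.018,0,0,0],[-0.003,0.023,0.017,0,0,0],[0,0.012,0.009,0,0,0]]' && python3 -m crank '[[0,0.007,0.005,0,0,0],[0,-0.005,0.012,0,0,0],[0,-0.005,0.01,0,0,0],[0,0,0,0,0,0],[0,0,0,0,0,0]]'; python3 plan.py 576.6 -243.5 185 89 26
python3 - <<'E'
from plant import bot
import cv2,pickle
o=bot.get_obs();d={n:bot.capture(n) for n in('scene','top','wrist')};pickle.dump((o,d),open('d5.pkl','wb'))
import numpy as np
f=lambda c,x,y,w,h,s:cv2.convertScaleAbs(cv2.resize(c['color'][y:y+h,x:x+w],s,interpolation=cv2.INTER_CUBIC),alpha=1.5,beta=10)
a=f(d['scene'],130,100,100,75,(400,300));b=f(d['top'],290,140,100,75,(400,300));c=f(d['wrist'],0,0,512,384,(400,300));e=f(d['wrist'],130,100,200,150,(400,300))
cv2.imwrite('pics/m5.png',np.vstack([np.hstack([a,b]),np.hstack([c,e])]))
E
```

```text
time: 15.18
tool_pos: [569.5, -243.4, 211.0]
tcp_rot: [2.687, -0.003, 1.554]
contact_force: [0.3, -0.0, -6.8]
grip_width: 37.1
finger_force: 28.5
time: 15.8
tool_pos: [577.0, -244.1, 186.5]
tcp_rot: [2.686, -0.002, 1.553]
contact_force: [-0.2, 0.4, -7.7]
grip_width: 37.0
finger_force: 28.5
t 15.8 pos [ 576.9758 -244.1166  186.5237] turn [ 0.0019 -0.0017 -0.0013] shift now-axes [ 0.0006 -0.001   0.0012] after-turn axes [ 0.0006 -0.001   0.0012]
```

View pics/m5.png

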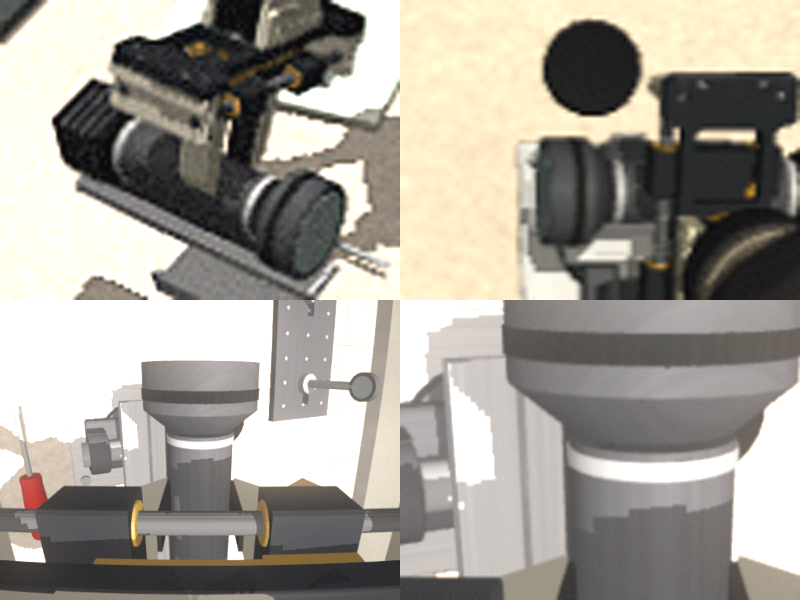

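The camera hangs level above the clamp with the lens to +y. The clamp's near wall edge is visible in the wrist crop at about (447,360)-(457,600). I check lateral alignment numerically.

Run:
```python
import pickle
from h import *
np.set_printoptions(suppress=True,precision=1)
o,d=pickle.load(open('d5.pkl','rb'));s,t,w=d['scene'],d['top'],d['wrist'];E=ext(w,o)
T=o['tool_pos'];ax=T[0]-7.6;z=T[2]+15.6
Wd=lambda x,y:(130+x/2,100+(y-300)/2)
S=lambda x,y:(130+x/4,100+y/4)
Tc=lambda x,y:(290+(x-400)/4,140+y/4)
print('axis assumed',ax,z)
print('wrist near wall outer/top z106',onz(w,[Wd(447,362),Wd(457,590)],106,E))
print('wrist barrel axis at z',onz(w,[Wd(652,470),Wd(650,560)],z,E))
print('scene lens centre at y=-163: ')
o1,dd=ray(s,[S(307,230)]);k=(-165-o1[1])/dd[0,1];print(o1+dd[0]*k)
print('scene plate far edge top z',onz(s,[S(80,182),S(270,275)],z-48,None))
print('scene clamp far wall z106',onz(s,[S(155,278)],106))
print('top lens front edges (y,x) z',onz(t,[Tc(540,140),Tc(540,243)],z))
```

```text
axis assumed 569.3757550863442 202.12374449825097
wrist near wall outer/top z106 [[ 716.  -204.6  106. ]
 [ 732.2 -320.9  106. ]]
wrist barrel axis at z [[ 730.2 -234.2  202.1]
 [ 737.7 -270.6  202.1]]
scene lens centre at y=-163: 
[ 578.5 -165.   212.1]
scene plate far edge top z [[ 580.9 -357.5  154.1]
 [ 584.8 -195.2  154.1]]
scene clamp far wall z106 [[ 596.8 -289.1  106. ]]
top lens front edges (y,x) z [[ 602.2 -164.9  202.1]
 [ 536.8 -161.1  202.1]]
```

Run:
```python
import pickle
from h import *
np.set_printoptions(suppress=True,precision=1)
o,d=pickle.load(open('d5.pkl','rb'));w=d['wrist'];E=ext(w,o)
Wd=lambda x,y:(130+(x-400)/2,100+(y-300)/2)
print(onz(w,[Wd(447,362),Wd(457,590)],106,E),onz(w,[Wd(652,480),Wd(650,560)],202,E),onz(w,[Wd(570,480),Wd(734,480)],202,E))
```

```text
[[ 540.1 -193.4  106. ]
 [ 535.5 -277.2  106. ]] [[ 570.3 -215.3  202. ]
 [ 569.4 -236.3  202. ]] [[ 549.3 -212.3  202. ]
 [ 594.1 -218.7  202. ]]
```

```bash
python3 -m crank '[[0,-0.0045,0.008,0,0,0],[0,-0.0045,0.01,0,0,0],[0,-0.005,0.01,0,0,0],[0,-0.0025,0.005,0,0,0],[0,0,0,0,0,0]]' && python3 -m crank '[[0,-0.0015,0.003,0,0,0],[0,-0.0015,0.003,0,0,0],[0,0,0,0,0,0]]'; python3 m.py; python3 plan.py 576 -243.5 138 89 26
```

```text
time: 16.58
tool_pos: [576.6, -243.6, 148.6]
tcp_rot: [2.687, -0.003, 1.553]
contact_force: [0.8, -0.3, -8.0]
grip_width: 37.1
finger_force: 28.5
time: 16.95
tool_pos: [576.6, -243.6, 142.4]
tcp_rot: [2.687, -0.003, 1.553]
contact_force: [-0.7, -0.1, -6.5]
grip_width: 37.1
finger_force: 28.5
F [-0.701 -0.114 -6.547] M [-0.017  0.781 -0.077] w 37.05282987702925 28.46885472536087 q5 0.6806967082068764
t 16.95 pos [ 576.5982 -243.6438  142.4023] turn [ 0.0012 -0.0023 -0.001 ] shift now-axes [ 0.0001 -0.0025  0.0037] after-turn axes [ 0.0001 -0.0025  0.0037]
```

```bash
for i in 1 2 3; do python3 -m crank '[[0,-0.0007,0.0013,0,0,0],[0,0,0,0,0,0]]'|grep -E 'pos|force'; done; python3 m.py
```

```text
tool_pos: [576.7, -243.7, 141.2]
contact_force: [-1.0, -0.1, -7.0]
finger_force: 28.5
tool_pos: [576.5, -243.7, 139.6]
contact_force: [0.4, 0.4, -8.1]
finger_force: 28.5
tool_pos: [576.5, -243.6, 138.1]
contact_force: [0.2, -0.6, -7.1]
finger_force: 28.5
F [ 0.197 -0.646 -7.077] M [0.024 0.714 0.038] w 37.44254582569914 28.468118906021118 q5 0.670525349863175
```

```bash
for i in 1 2 3; do python3 -m crank '[[0,-0.0005,0.0009,0,0,0],[0,0,0,0,0,0]]'|grep -E 'pos|contact'; done; python3 m.py
```

```text
tool_pos: [576.7, -243.8, 137.5]
contact_force: [-0.1, 0.7, -5.6]
tool_pos: [576.9, -244.1, 137.4]
contact_force: [-4.6, 1.2, 2.2]
tool_pos: [577.1, -244.5, 137.4]
contact_force: [-7.2, 1.5, 9.5]
F [-7.186  1.542  9.496] M [0.305 0.955 0.066] w 37.188867457874345 30.62694400548935 q5 0.6639442958987604
```

```bash
python3 -m crank '[[0,0.0006,-0.0011,0,0,0],[0,0,0,0,0,0]]'|grep -E 'pos|contact'; python3 m.py; python3 -m crank '[[0,0,0,0,0,0],[0,0,0,0,0,0],[0,0,0,0,0,0],[0,0,0,0,0,0],[0,0,0,0,0,0]]' 65; python3 m.py; python3 -m crank '[[0,0,0,0,0,0],[0,0,0,0,0,0],[0,0,0,0,0,0],[0,0,0,0,0,0],[0,0,0,0,0,0]]'
python3 - <<'E'
from plant import bot
import cv2,pickle
o=bot.get_obs();d={n:bot.capture(n) for n in('scene','top','wrist')};pickle.dump((o,d),open('d6.pkl','wb'))
import numpy as np
f=lambda c,x,y,w,h,s:cv2.convertScaleAbs(cv2.resize(c['color'][y:y+h,x:x+w],s,interpolation=cv2.INTER_CUBIC),alpha=1.5,beta=10)
a=f(d['scene'],130,110,100,75,(800,600))
cv2.imwrite('pics/m6.png',a)
E
```

```text
tool_pos: [576.9, -244.1, 137.3]
contact_force: [-5.3, 0.9, 5.0]
F [-5.326  0.925  4.974] M [0.206 0.796 0.047] w 37.11852433160262 30.027474761009216 q5 0.6662440241383495
time: 19.32
tool_pos: [576.5, -243.7, 136.3]
tcp_rot: [2.686, -0.002, 1.553]
contact_force: [-1.0, -0.4, 0.7]
grip_width: 59.7
finger_force: 0.0
F [-0.966 -0.361  0.713] M [-0.009  0.201 -0.007] w 59.703081914586505 0.0 q5 0.6662031432646678
time: 19.95
tool_pos: [576.5, -243.7, 136.4]
tcp_rot: [2.686, -0.002, 1.553]
contact_force: [-0.2, -0.4, 0.7]
grip_width: 59.5
finger_force: 0.0
```

View pics/m6.png

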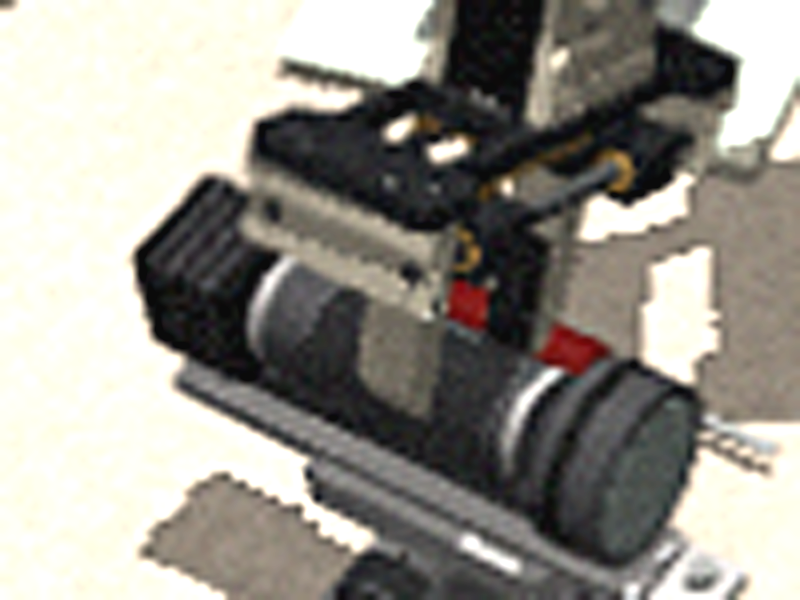

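Released, and the camera sits in the clamp and looks nearly level. I retract clear and measure the tilt.

```bash
python3 -m crank '[[0,0,-0.01,0,0,0],[0,0,-0.02,0,0,0],[0,0,-0.03,0,0,0],[0,0,-0.03,0,0,0],[0,0,-0.03,0,0,0]]' && python3 -m crank '[[0,-0.03,-0.02,0,0,0],[0,-0.05,-0.025,0,0,0],[0,-0.04,-0.02,0,0,0],[0,0,0,0,0,0],[0,0,0,0,0,0]]'
python3 - <<'E'
from plant import bot
import cv2,pickle
o=bot.get_obs();d={n:bot.capture(n) for n in('scene','top','wrist')};pickle.dump((o,d),open('d7.pkl','wb'))
import numpy as np
f=lambda c,x,y,w,h,s:cv2.convertScaleAbs(cv2.resize(c['color'][y:y+h,x:x+w],s,interpolation=cv2.INTER_CUBIC),alpha=1.5,beta=10)
cv2.imwrite('pics/m7.png',f(d['scene'],135,115,100,75,(800,600)))
E
```

```text
time: 20.72
tool_pos: [523.0, -243.0, 245.7]
tcp_rot: [2.686, -0.002, 1.553]
contact_force: [-0.3, -0.3, -0.4]
grip_width: 59.6
finger_force: 0.0
time: 21.35
tool_pos: [387.7, -241.2, 250.6]
tcp_rot: [2.685, -0.001, 1.552]
contact_force: [0.4, 0.1, 0.8]
grip_width: 59.7
finger_force: 0.0
```

View pics/m7.png

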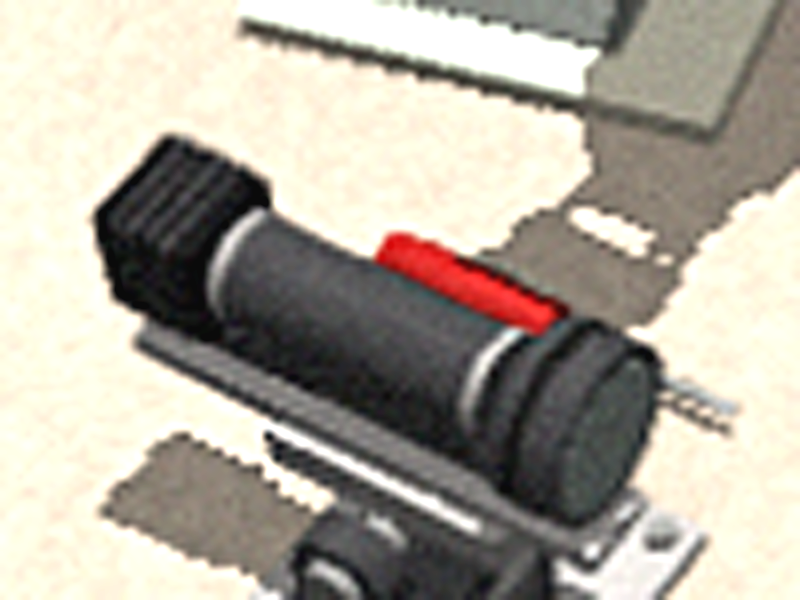

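The scene shows the plate's rear lower corner at about (140,345), the lens face centred at about (612,440), and the clamp's far wall edge from (268,432) to (490,535). I compare these against predictions for several tilts.

Run:
```python
import pickle,cv2
from h import *
from scipy.spatial.transform import Rotation as R
np.set_printoptions(suppress=True,precision=0)
o,d=pickle.load(open('d7.pkl','rb'));s=d['scene']
piv=np.array([568.5,-243.5,85]);Rz=R.from_euler('z',89,degrees=True)
# clamp frame rel pivot: camera mid at x=-19.5, z=68
m=np.array([-19.5,0,68])
pts=np.array([m+[-100,-17,-58],m+[100,-17,-58],m+[100,0,0],m+[-100,-23,23],m+[-100,23,23],m+[100,0,34],[-50,-28,21],[50,-28,21]])
for t in(-.08,-.04,0,.04,.08):
    P=piv+Rz.apply(R.from_euler('y',t).apply(pts)); print(t,((proj(s,P)-[135,115])*8).ravel())
```

```text
-0.08 [132. 367. 585. 565. 590. 421.  71. 223. 151. 139. 576. 352. 259. 434.
 489. 535.]
-0.04 [130. 359. 587. 572. 598. 430.  76. 217. 157. 133. 587. 363. 260. 431.
 492. 540.]
0 [129. 351. 589. 578. 605. 439.  82. 212. 163. 127. 599. 374. 261. 428.
 495. 544.]
0.04 [128. 343. 590. 584. 612. 448.  88. 207. 169. 122. 609. 385. 262. 426.
 497. 549.]
0.08 [127. 335. 591. 589. 619. 458.  95. 202. 176. 117. 620. 397. 263. 423.
 499. 553.]
```

Run:
```python
import pickle,cv2
from h import *
from scipy.spatial.transform import Rotation as R
np.set_printoptions(suppress=True,precision=2)
o5,d5=pickle.load(open('d5.pkl','rb'));o7,d7=pickle.load(open('d7.pkl','rb'));s=d5['scene']
g=lambda d:cv2.resize(cv2.GaussianBlur(cv2.cvtColor(d['scene']['color'],cv2.COLOR_BGR2GRAY),(0,0),.6),None,fx=8,fy=8,interpolation=cv2.INTER_CUBIC)
a,b=g(d5),g(d7)
piv=np.array([568.5,-243.5,85]);Rz=R.from_euler('z',89,degrees=True);m=np.array([-19.5,0,68])
P={'lens':[100,0,0],'lensR':[90,0,34],'lensL':[80,-34,0],'body':[-90,-15,22],'body2':[-80,-23,5],'ring':[-52,-10,17],'ring2':[60,-10,17]}
off=np.array([569.4,0,202.1])-np.array([568.5,0,153])
for n,p in P.items():
    q=m+p
    A=proj(s,piv+Rz.apply(q)+[off[0],-.4,off[2]])[0];f=lambda t:proj(s,piv+Rz.apply(R.from_euler('y',t).apply(q)))[0]
    h=64;c=np.round(A*8).astype(int);T=a[c[1]-h:c[1]+h,c[0]-h:c[0]+h]
    e=np.round((f(0))*8).astype(int);w=50;S=b[e[1]-h-w:e[1]+h+w,e[0]-h-w:e[0]+h+w]
    r=cv2.matchTemplate(S,T,cv2.TM_CCOEFF_NORMED);_,v,_,l=cv2.minMaxLoc(r)
    mv=((np.array(l)-w+e-c)/8)-(f(0)-A);print(n,'resid px',mv,'score',round(v,3),'d/dt',(f(.02)-f(-.02))/.04)
```

```text
lens resid px [ 0.11 -1.38] score 0.821 d/dt [23.13 28.93]
lensR resid px [0.09 0.11] score 0.85 d/dt [34.14 32.38]
lensL resid px [-0.07 -0.68] score 0.862 d/dt [23.07 24.33]
body resid px [ 0.08 -0.04] score 0.996 d/dt [ 19.32 -14.29]
body2 resid px [ 0.14 -0.05] score 0.995 d/dt [ 15.15 -13.56]
ring resid px [-0.23  0.4 ] score 0.817 d/dt [21.   -5.45]
ring2 resid px [-0.09 -0.02] score 0.895 d/dt [27.57 22.2 ]
```

Tracked against the level carry, the camera's tilt is below 0.01 rad. It is seated over the tilt axis with the lens towards the chart, and the gripper is clear. Handing in.

```bash
python3 -c "
from plant import bot
print(bot.close_job())"
```

```text
the job is handed in; nothing more can be done
None
```

The camera is in the tilt head's clamp, lens towards the dotted chart. I gripped it at about its balance point and released it with the grip over the tilt axis; the head stayed level (measured tilt under about 0.01 rad), so I handed the job in at about 21 s with the arm clear.

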